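# Clamp a circuit board in the assembly holder with its squeeze-release sliding jaw

### The arm

A 7-joint arm with a two-finger parallel gripper is mounted at the origin on the work surface. World frame = base frame: x ahead of the robot, y to its left, z up, the work surface at z = 0. Lengths are in m, angles in rad, forces in N, time in s.
With the tool pointing down it reaches from about 0.4 to 0.875 m from the base axis. Payload 19.3 kg.
Tool frame: the origin (TCP) lies where the fingers leave the gripper's body, on its centre line; the fingertips stand bot.tip_reach ahead of it and the grasp point (between the pads) lies 54 mm ahead of it (bot.tip_reach is the distance from the TCP to the fingertips, in m); z points along the fingers, y is the line along which they close (so a half turn about z gives the same grasp; the last joint's range is limited). The gripper opens to 85 mm and grips with 20 to 120 N. Pads are 22 mm wide; open, the fingers measure 114 mm over their backs; the gripper's body (76 mm by 85 mm) begins 54 mm behind the grasp point. The pads swing forward as they close: fully open they stand 13 mm farther back than shut.
Start: joints at [-0.07, 0.521, -0.036, 1.599, 0.021, 1.021, -0.113], TCP at [0.625, -0, 0.304] pointing down, gripper open.
Joint ranges: [-2.91, 2.91], [-0.3, 2.13], [-1.5, 1.42], [0.17, 2.43], [-1.26, 4.41], [0.16, 1.93], [-2.52, 2.52]. Speed limits (rad/s): [1.89, 1.89, 2.39, 2.39, 3.01, 3.01, 3.01].

### API

Orientations are given as [roll, pitch, yaw] about the fixed x, y, z axes, in that order (R = Rz(yaw) Ry(pitch) Rx(roll)).
In Python, from workcell import bot gives the robot as it stands. The module is installed in compiled form; this text tells all that it offers.
- The arm moves only by the shell command python3 -m jog 'ROWS' [FORCE]. ROWS is JSON, a list that holds one entry, the list of rows, each a list of 7 numbers: the shift along the tool's x, y, z in mm, then the turn, a rotation vector about the tool's x, y, z in rad, then the opening, from 0 (shut) to 1 (fully open). In form: [[[tx, ty, tz, wx, wy, wz, fingers], ...]]. A call has 1 to 5 rows; each row shifts and turns the commanded pose from where the row before left it, along the tool's axes as they then stand; what a row does not reach is not made up. A row lasts 1/10 s, in which the tool goes at most 50 mm and 8.59 degrees, less where a joint would pass 70% of its speed; a pose out of reach is approached as far as the arm can. A call is refused whole if a number of a shift passes 50 or a number of a turn 0.15, either way. A call with a gripper value outside its range is refused whole. The fingers move at their own pace and stop on an object; FORCE is the grip in N (left out, the last holds). Time passes only in rows, so rows that do not move let the fingers close. It gives the time, the measured TCP pose, the force, the opening and the grip force at its end, in the units of the state.
- bot.observe(): the state, without advancing time (a new reading comes with each control period).
- bot.grab_frame(name): name is "scene" or "side" or "wrist"; returns a dict with "img" (480x640x3 uint8, red, green, blue), "intrinsics" (3x3 intrinsics, pixels), "R" (3x3) and "t" (3): a world point X has camera coordinates R X + t; the wrist camera has in their place "tool_from_camera" (4x4, takes a point from camera to tool coordinates, whose origin is the TCP and whose axes are the flange's). Camera axes: x right, y down, z forward; pixel columns grow to the right and rows downward; lengths in m; the calibration is good to about 2 mm. A picture is of the moment at which its call begins: read the wrist's pose just before it. There is no depth.
- bot.job_done(): hands the job in; it is judged then, once.
Trained networks look in a picture, given as the dict that the camera call returned (one of the last four; its "shot" number tells which), for a name from the list of things; names that differ only in an ending like _2 or _b are one class to them, and where a whole thing is asked for, a point or a joint stands for the part that bears it (a point fixed in the world has none). Each returns a list of dicts, best first, with "conf" (0 to 1); they miss things now and then, are a little off and sometimes report something else, mostly with a low value. They report only what shows in the picture. A call takes as long as a camera call. They do not tell look-alikes from the thing itself.
- bot.trace(query, picture): "region" (480x640 bool, what is visible of it).
- bot.spot_point(query, picture): "xyz" ([x, y, z] in m, in world coordinates, good to about 4 mm: a listed point, or the origin of a listed thing).
The state is a dict: "clock": time; "qpos": joint angles; "qd": joint speeds; "joint_efforts": joint torques, N m; "position": TCP position; "tool_rot": TCP orientation; "force": force on the tool from outside, world axes, zero at the start; "moment": the same for the moment, N m; "grip_width": finger opening in m; "finger_force": force on a finger pad.
Only numpy, scipy, OpenCV 4.12 (cv2) and the standard library are available. Lean on these libraries where they do the work, as an engineer would, in place of code of your own. Each camera call takes 0.05 s, during which the arm holds its last target. There are 200 camera calls.

### The job

Clamp the circuit board that lies loose in the holder: squeeze the sliding jaw's red release lever towards its grip post and keep it squeezed while you slide the jaw along, until the board is fully home against the fixed jaw and the sprung lip is pressed partway in. Then let the lever go and make sure that the pawl has dropped right into a notch; if it sits on a tooth, nudge the jaw gently until it drops in. Do not press the lip in to its end, do not force the jaw against its pawl, and leave the other things on the bench where they are.

Things in the scene. Friction and masses are not known exactly. Their poses are not given: they have to be found in the camera images.
- holder: Circuit-board assembly holder, fixed to the bench: two parallel aluminium rest rails (360 mm long, tops 40 mm above the bench, 96 mm apart between centres) on two grey cross feet 150 mm long. Origin on the bench under its middle; y runs along the rails towards the fixed jaw, z up.
- fixed_face (a point): Middle of the face of the grey fixed jaw across the +y end of the rails, at the holder's y = +135 mm, 41 mm above the bench; axes as the holder's. Its steel top edge (48 to 53 mm above the bench) overhangs the board by 4 mm.
- notch_strip (a point): Middle of the holder, at the tops of the teeth of the fixed steel strip between the rails: teeth every 12 mm, 6.5 mm wide, square gaps of 5.5 mm, 6 mm deep. The strip is screwed on through long slots: where its notches lie differs by up to 6 mm either way from holder to holder and is not reported (this point does not show it); feel for them.
- jaw_grip (a point): Point on the sliding jaw, 91 mm above the bench, midway between the outer faces of grip post and squeezed lever; axes as the holder's (y towards the board). Dark upright grip post: 32 mm wide, 10 mm thick, 52 to 116 mm above the bench, outer face 19 mm behind this point (-y). Around post and lever nothing within 70 mm stands higher than 66 mm.
- lever_pad (a point): On the outer (+y) face of the red release lever, 91 mm above the bench when free; moves with it. Paddle 30 mm wide, 8 mm thick, up to 112 mm above the bench, hinged 40 mm above it. Free, it leans forward, 33 mm ahead of jaw_grip (its top 38 mm); squeezed towards the post it moves back about 13 mm and stands upright. Full squeeze takes 6 to 7 N here.
- jaw (a joint): Position of the sliding jaw along the rails, m: 0 fully open, growing towards board and fixed jaw, stop at 0.115. It slides with about 9 N of drag, some 2 N more with the pawl rubbing on the teeth, and stays where it is left. The free lip's face is at the holder's y = jaw - 0.055; with the board home the lip touches it at jaw = 0.080.
- lever (a joint): Angle of the release lever, rad: 0 free with the pawl fully down in a notch, about 0.18 with the pawl resting on top of a tooth, 0.26 fully squeezed (pawl lifted 2 mm clear of the teeth). A spring drives it back to 0. At the start the pawl may be resting on a tooth.
- lip (a joint): How far the sliding jaw's sprung lip (steel with a yellow top edge) is pressed in, m: 0 out, 0.020 bottomed. It yields from 2.6 N, 0.22 N more per mm. The loose board slides on the rails at 1 to 2 N, so the lip yields only once the board is home. The spring is weaker than the jaw's drag: it does not push the jaw back. The board is properly held at 1.5 to 16.5 mm.
- pawl: Brass pawl under the sliding jaw, 4 mm long along the rails (1.5 mm of play in a notch), carried by the release lever; its origin lies on the lever's hinge axis, its nose 30 mm ahead of that. More than 20 N of the pawl against the teeth damages it.
- board: Dark blue circuit board 120 mm (x, across the rails) by 110 mm (y, along them) by 2.4 mm, with four black transformers up to 27 mm above its underside; about 0.2 kg. Origin at the centre of its underside. Pressing it with over 20 N would crack it. Loose on the rails, 6 to 14 mm short of the fixed jaw. Home, its origin is at y = +80 mm in the holder's frame.
- module1: Bystander: black transformer module 50 x 34 x 26 mm with a yellow band, origin at the centre of its underside, beside the holder.
- module2: Bystander: the same kind of module, beside the holder.
- module3: Bystander: the same kind of module, on the robot's side of the holder.
- coil: Bystander: copper ring coil, 42 mm diameter, 16 mm high, origin under its centre.
- driver: Bystander: screwdriver 170 mm long lying on the bench.
- flux: Bystander: white bottle with red cap, 44 mm diameter, 100 mm high, origin under its centre.
- tape: Bystander: yellow tape roll, 80 mm diameter, 18 mm high, origin under its centre.
Not all that is in view belongs to the job. There is more than one size of the board; the one meant has the size given above.

How it is judged:
By the outcome, as a careful person would: the job done as asked, in the order asked, and still so for the second after the job is handed in, with the robot touching nothing.
It also fails if it takes over 45 s, if anything falls off the work surface, if the arm or the gripper's body presses on something with over 40 N, if the wrist force passes 120 N, or if a joint passes its speed limit or range.

## Working session

There is one attempt and no reset: what is moved stays moved. The work goes in short steps, Python scripts to look and compute and a shell command to move; the robot and the scene stay as the last step left them, time stands still between calls to the robot, and variables do not carry over. Pictures are saved under pics/ and viewed, at most 10 in all, crops included, and the job is handed in when it is done.

```bash
mkdir -p pics; python3 - <<'E'
from workcell import bot
import cv2,numpy as np
s=bot.observe();print({k:np.round(v,3).tolist() for k,v in s.items()},bot.tip_reach)
for n in("scene","side"):
    p=bot.grab_frame(n);cv2.imwrite(f"pics/{n}0.png",p["img"][...,::-1])
    for q in("holder","fixed_face","notch_strip","jaw_grip","lever_pad","pawl","board"):
        try:print(n,q,[(np.round(d["xyz"],3).tolist(),round(d["conf"],2)) for d in bot.spot_point(q,p)][:3])
        except Exception as e:print(q,e)
E
```

```text
{'clock': 0.0, 'qpos': [-0.07, 0.522, -0.036, 1.6, 0.021, 1.021, -0.113], 'qd': [0.001, -0.001, -0.003, 0.002, 0.002, 0.001, -0.002], 'joint_efforts': [-0.004, -92.711, 1.978, -36.993, 0.018, 0.008, -0.0], 'position': [0.625, -0.0, 0.303], 'tool_rot': [-3.14, 0.0, 1.571], 'force': [0.755, 0.08, 0.167], 'moment': [-0.025, 0.006, -0.037], 'finger_force': 0.0, 'grip_width': 0.086} 0.0726
scene holder [([0.595, 0.066, -0.002], 0.8)]
scene fixed_face []
scene notch_strip [([0.595, 0.068, 0.029], 0.57), ([0.44, 0.414, -0.001], 0.22)]
scene jaw_grip [([0.617, -0.031, 0.094], 0.9)]
scene lever_pad [([0.613, -0.006, 0.093], 0.65), ([0.713, 0.135, -0.001], 0.21)]
scene pawl []
scene board [([0.401, 0.293, 0.001], 0.77), ([0.36, -0.072, 0.001], 0.73), ([0.587, 0.14, 0.04], 0.66)]
side holder []
side fixed_face [([0.58, 0.202, 0.038], 0.72), ([0.578, -0.405, 0.0], 0.67)]
side notch_strip [([0.6, 0.064, 0.029], 0.75)]
side jaw_grip [([0.614, -0.034, 0.093], 0.81)]
side lever_pad [([0.6, 0.065, 0.03], 0.55), ([0.611, -0.009, 0.087], 0.53)]
side pawl []
side board [([0.361, -0.078, 0.001], 0.93), ([0.402, 0.295, -0.003], 0.92), ([0.589, 0.134, 0.042], 0.73)]
```

View pics/scene0.png

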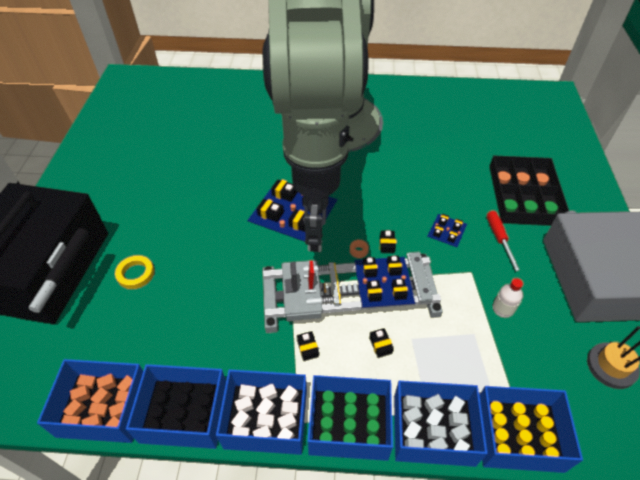

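View pics/side0.png

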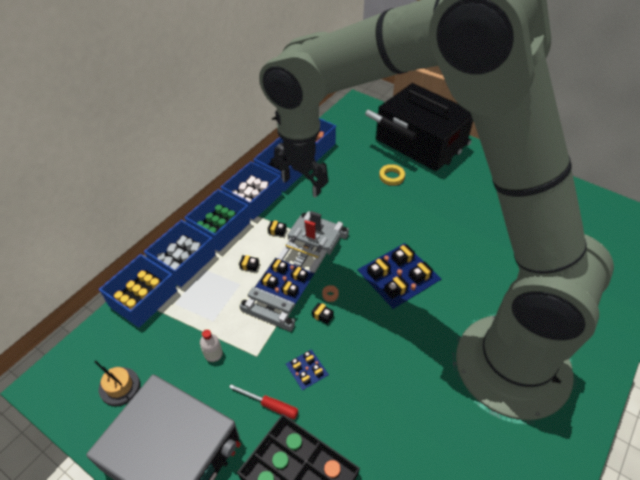

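The holder's board at scene pixel (385,282) is one of three. The one at (292,208) lies on the bench and is larger, and the one at (447,229) is a small look-alike. Only the first lies on the rails and spans about 120 x 110 mm. The jaw with its red lever is at (311,273). I'll move above the jaw, turn the tool, and confirm with the wrist camera.

```bash
python3 -m jog '[[[-28,-10,0,0,0,0,1],[0,0,0,0,0,0.142,1],[0,0,0,0,0,0.142,1],[0,0,0,0,0,0.142,1],[0,0,0,0,0,0.142,1]]]'
python3 -m jog '[[[0,0,0,0,0,0.142,1],[0,0,0,0,0,0.142,1],[0,0,0,0,0,0.142,1],[0,0,0,0,0,0.142,1],[0,0,0,0,0,0.142,1]]]'
python3 -m jog '[[[0,0,0,0,0,0.142,1],[0,0,0,0,0,0,1],[0,0,0,0,0,0,1]]]'
cat > h.py <<'E'
from workcell import bot
import cv2,numpy as np
from scipy.spatial.transform import Rotation as Rt
def world_wrist():
    s=bot.observe();p=bot.grab_frame("wrist")
    T=np.eye(4);T[:3,:3]=Rt.from_euler("xyz",s["tool_rot"]).as_matrix();T[:3,3]=s["position"]
    return p,T@np.array(p["tool_from_camera"])
def ray(p,T,u,v,z):  # pixel -> world point at height z
    d=T[:3,:3]@np.linalg.solve(np.array(p["intrinsics"]),[u,v,1.]);return T[:3,3]+d*(z-T[2,3])/d[2]
def spots(names,cams=("scene","side","wrist"),n=1):
    for c in cams:
        p=bot.grab_frame(c)
        for q in names:
            print(c,q,[(np.round(d["xyz"],4).tolist(),round(d["conf"],2)) for d in bot.spot_point(q,p)][:n])
E
python3 - <<'E'
from h import *
p,T=world_wrist();cv2.imwrite("pics/w1.png",p["img"][...,::-1]);np.savez("w1.npz",T=T,K=p["intrinsics"])
s=bot.observe();print(np.round(s["position"],4),np.round(s["tool_rot"],3),np.round(T,3))
spots(("holder","fixed_face","notch_strip","jaw_grip","lever_pad","board"))
E
```

```text
clock: 1.3
position: [0.615, -0.0281, 0.304]
tool_rot: [3.142, -0.0, 0.997]
force: [0.2, 0.4, -0.0]
grip_width: 0.0854
finger_force: 0.0
clock: 1.8
position: [0.615, -0.028, 0.3039]
tool_rot: [-3.142, -0.0, 0.287]
force: [0.4, -0.0, 0.5]
grip_width: 0.0854
finger_force: 0.0
clock: 2.1
position: [0.615, -0.0278, 0.3039]
tool_rot: [3.141, 0.0, 0.155]
force: [0.2, -0.1, -0.4]
grip_width: 0.0852
finger_force: 0.0
[ 0.615  -0.0279  0.3039] [-3.142  0.     0.155] [[ 0.155 -0.937 -0.315  0.696]
 [-0.988 -0.146 -0.05  -0.014]
 [ 0.001  0.319 -0.948  0.372]
 [ 0.     0.     0.     1.   ]]
scene holder [([0.595, 0.0666, -0.0015], 0.97)]
scene fixed_face []
scene notch_strip [([0.5992, 0.0652, 0.0315], 0.9)]
scene jaw_grip [([0.613, -0.0314, 0.0945], 0.65)]
scene lever_pad [([0.6144, -0.0054, 0.0906], 0.63)]
scene board [([0.3599, -0.0763, 0.0036], 0.95)]
side holder []
side fixed_face [([0.5789, 0.2031, 0.0383], 0.9)]
side notch_strip [([0.5989, 0.0657, 0.029], 0.94)]
side jaw_grip [([0.6173, -0.0318, 0.095], 0.63)]
side lever_pad [([0.6082, -0.0098, 0.0909], 0.5)]
side board [([0.3582, -0.079, -0.0035], 0.95)]
wrist holder [([0.5975, 0.065, 0.0034], 0.62)]
wrist fixed_face [([0.5777, 0.2033, 0.0414], 0.59)]
wrist notch_strip [([0.7156, 0.1364, -0.0017], 0.23)]
wrist jaw_grip [([0.6142, -0.0295, 0.0916], 0.61)]
wrist lever_pad [([0.6137, -0.0068, 0.0919], 0.96)]
wrist board [([0.3626, -0.0762, 0.0039], 0.79)]
```

View pics/w1.png

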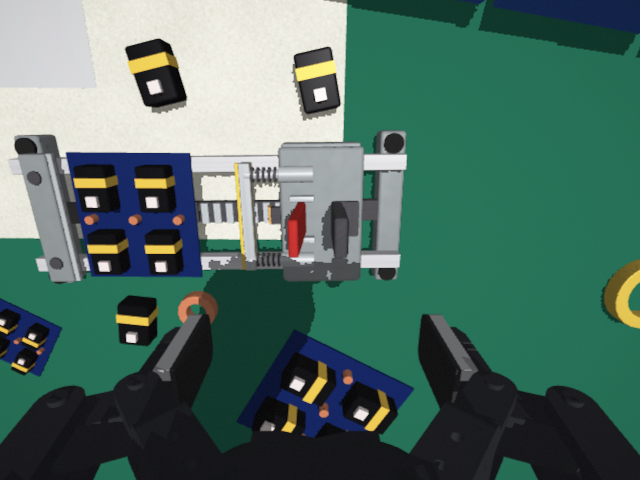

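```bash
python3 - <<'E'
from h import *
d=np.load("w1.npz");T=d["T"];p={"intrinsics":d["K"]}
I=cv2.imread("pics/w1.png");cv2.imwrite("pics/w1crop.png",cv2.resize(I[125:295,10:410],None,fx=2,fy=2,interpolation=cv2.INTER_CUBIC))
f=lambda u,v,z:ray(p,T,u,v,z)
a,b=f(215,163,.04),f(395,161,.04);e=(a-b)[:2];print("rail yaw",np.arctan2(-e[0],e[1]))
for n,u,v,z in(("bTL",67,153,.0424),("bTR",190,153,.0424),("bBR",201,276,.0424),("bBL",82,277,.0424),("lip",238,214,.05),("fixedface?",60,215,.053)):print(n,np.round(f(u,v,z),4))
E
```

```text
rail yaw 0.1660529263668432
bTL [0.6368 0.1986 0.0424]
bTR [0.6536 0.091  0.0424]
bBR [0.5363 0.0747 0.0424]
bBL [0.517  0.1911 0.0424]
lip [0.6069 0.0427 0.05  ]
fixedface? [0.5819 0.2013 0.053 ]
```

View pics/w1crop.png

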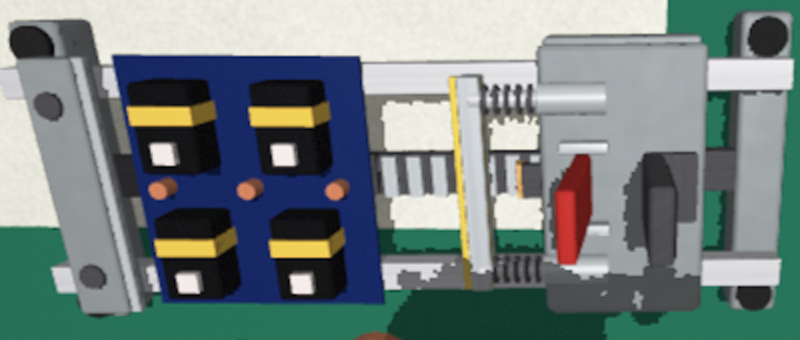

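Wrist image: the board in the holder has corners (67,153), (190,153), (201,276) and (82,277), which measures about 118 x 109 mm, so it is the one meant. It lies about 11 mm short of the fixed jaw. The lever sits about 24 mm ahead of jaw_grip, so the pawl is on a tooth. Next I'll descend over the post and lever.

```bash
python3 -m jog '[[[0,3,40,0,0,0,1],[0,0,40,0,0,0,1],[0,0,40,0,0,0,1],[0,0,20,0,0,0,1],[0,0,0,0,0,0,1]]]' 20
python3 -m jog '[[[0,0,17,0,0,0,1],[0,0,0,0,0,0,1]]]'
python3 - <<'E'
from h import *
p,T=world_wrist();cv2.imwrite("pics/w2.png",p["img"][...,::-1])
spots(("jaw_grip","lever_pad"))
E
```

```text
clock: 3.7
position: [0.6142, -0.031, 0.1612]
tool_rot: [-3.141, 0.005, 0.151]
force: [-0.3, 0.1, 0.4]
grip_width: 0.0857
finger_force: 0.0
clock: 3.9
position: [0.6153, -0.031, 0.1468]
tool_rot: [-3.141, 0.001, 0.151]
force: [0.6, 1.1, 0.0]
grip_width: 0.0854
finger_force: 0.0
scene jaw_grip [([0.615, -0.032, 0.0952], 0.72)]
scene lever_pad [([0.6109, -0.0037, 0.0877], 0.54)]
side jaw_grip [([0.6136, -0.0342, 0.0924], 0.64)]
side lever_pad [([0.6111, -0.0096, 0.0914], 0.62)]
wrist jaw_grip [([0.6148, -0.0295, 0.0918], 0.94)]
wrist lever_pad [([0.6155, -0.0047, 0.0917], 0.68)]
```

View pics/w2.png

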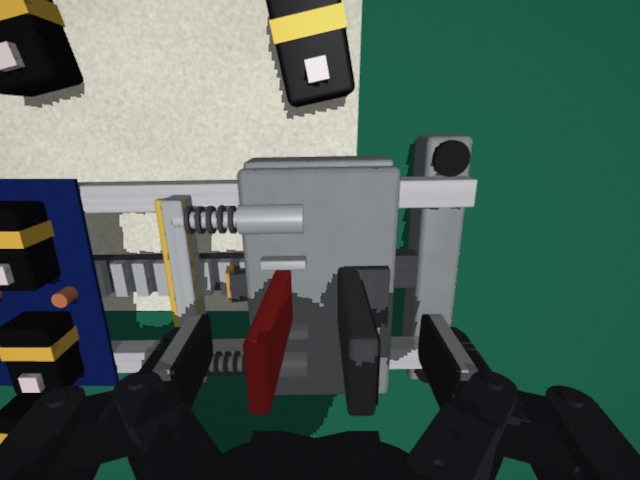

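The fingers straddle lever (270,340) and post (360,340) about evenly, so I'm squeezing.

```bash
for i in 1 2; do python3 -m jog '[[[0,0,0,0,0,0,0],[0,0,0,0,0,0,0],[0,0,0,0,0,0,0]]]' 20; done
python3 - <<'E'
from h import *
spots(("jaw_grip","lever_pad"))
E
```

```text
clock: 4.7
position: [0.6154, -0.0309, 0.1469]
tool_rot: [-3.141, 0.0, 0.151]
force: [-1.3, 5.0, 2.6]
grip_width: 0.0441
finger_force: 2.4
clock: 5.0
position: [0.6156, -0.0311, 0.1472]
tool_rot: [3.142, -0.0, 0.151]
force: [-1.7, -1.4, 6.2]
grip_width: 0.038
finger_force: 21.4
scene jaw_grip [([0.6153, -0.0296, 0.093], 0.85)]
scene lever_pad [([0.6152, -0.0061, 0.0912], 0.69)]
side jaw_grip [([0.6158, -0.0316, 0.0938], 0.66)]
side lever_pad []
wrist jaw_grip [([0.6132, -0.0297, 0.0939], 0.61)]
wrist lever_pad [([0.6169, -0.0089, 0.0931], 0.81)]
```

Width is 38 mm, so the lever is fully squeezed. Sliding now.

```bash
python3 -m jog '[[[0,-5,0,0,0,0,0],[0,-5,0,0,0,0,0],[0,-5,0,0,0,0,0],[0,-5,0,0,0,0,0]]]'
python3 -m jog '[[[0,-5,0,0,0,0,0],[0,-5,0,0,0,0,0],[0,-5,0,0,0,0,0],[0,-4,0,0,0,0,0]]]'
python3 - <<'E'
from h import *
p,T=world_wrist();cv2.imwrite("pics/w3.png",p["img"][...,::-1]);np.savez("w3.npz",T=T,K=p["intrinsics"])
spots(("jaw_grip","lever_pad","fixed_face","holder"),("side","wrist"))
E
```

```text
clock: 5.85
position: [0.6125, -0.0127, 0.1472]
tool_rot: [3.14, -0.0, 0.15]
force: [-1.7, -9.5, 4.8]
grip_width: 0.0382
finger_force: 25.2
clock: 6.25
position: [0.6094, 0.0061, 0.1472]
tool_rot: [3.14, 0.0, 0.15]
force: [-3.8, -9.9, 6.6]
grip_width: 0.0384
finger_force: 25.3
side jaw_grip [([0.61, 0.0058, 0.091], 0.67)]
side lever_pad [([0.6061, 0.0243, 0.0891], 0.46)]
side fixed_face [([0.5799, 0.2042, 0.0401], 0.69)]
side holder [([0.5978, 0.066, 0.0014], 0.9)]
wrist jaw_grip [([0.6062, 0.0104, 0.0902], 0.85)]
wrist lever_pad [([0.6106, 0.0293, 0.097], 0.8)]
wrist fixed_face []
wrist holder [([0.597, 0.0642, 0.0013], 0.75)]
```

View pics/w3.png

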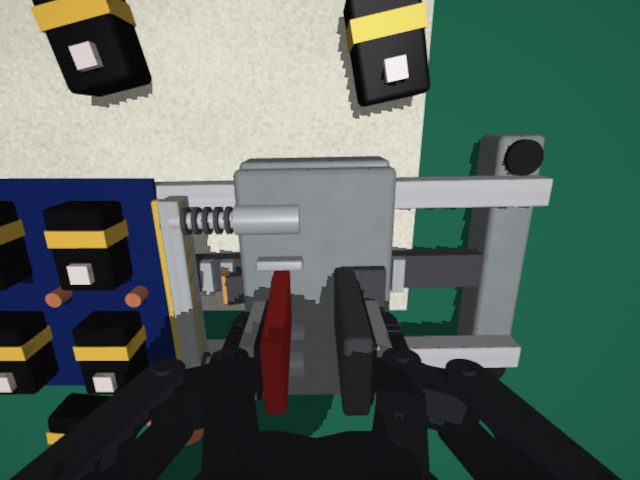

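The lip (x≈157) has just reached the board edge, and the springs are still out. I'll continue slowly, watching the force.

```bash
python3 -m jog '[[[0,-2,0,0,0,0,0],[0,-2,0,0,0,0,0],[0,-2,0,0,0,0,0]]]' | sed -n '2p;4,6p'
for i in 1; do 
python3 -m jog '[[[0,-1,0,0,0,0,0],[0,-1,0,0,0,0,0]]]' | sed -n '2p;4,6p'
python3 -m jog '[[[0,-1,0,0,0,0,0],[0,-1,0,0,0,0,0]]]' | sed -n '2p;4,6p'
python3 -m jog '[[[0,-1,0,0,0,0,0],[0,-1,0,0,0,0,0]]]' | sed -n '2p;4,6p'
python3 -m jog '[[[0,-1,0,0,0,0,0],[0,-1,0,0,0,0,0]]]' | sed -n '2p;4,6p'
done
python3 - <<'E'
from h import *
p,T=world_wrist();cv2.imwrite("pics/w4.png",p["img"][...,::-1])
spots(("jaw_grip","fixed_face","board"),("side","wrist"),3)
E
```

```text
position: [0.6084, 0.0118, 0.1472]
force: [-4.6, -10.5, 7.0]
grip_width: 0.0384
finger_force: 25.4
position: [0.6081, 0.0135, 0.1472]
force: [-4.5, -11.2, 7.8]
grip_width: 0.0383
finger_force: 25.9
position: [0.6078, 0.0154, 0.1472]
force: [-4.3, -11.0, 8.4]
grip_width: 0.0384
finger_force: 25.9
position: [0.6075, 0.0174, 0.1472]
force: [-4.2, -11.7, 7.8]
grip_width: 0.038
finger_force: 26.0
position: [0.6072, 0.0193, 0.1472]
force: [-4.6, -11.8, 7.9]
grip_width: 0.0382
finger_force: 26.0
side jaw_grip [([0.6061, 0.02, 0.0943], 0.9)]
side fixed_face [([0.5788, 0.2039, 0.0385], 0.93), ([0.602, 0.0666, 0.0265], 0.68)]
side board [([0.4007, 0.2945, -0.0012], 0.9), ([0.5858, 0.1433, 0.0414], 0.8), ([0.3602, -0.0779, -0.002], 0.69)]
wrist jaw_grip [([0.6047, 0.0203, 0.0906], 0.56)]
wrist fixed_face []
wrist board [([0.5847, 0.1393, 0.0387], 0.57), ([0.597, 0.0649, 0.0056], 0.19)]
```

View pics/w4.png

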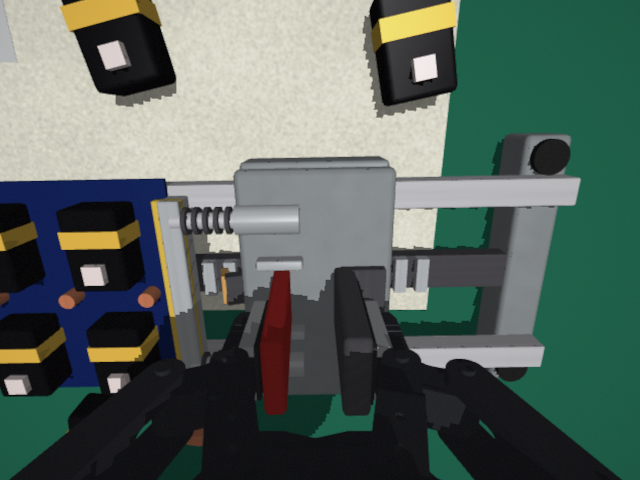

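The lip (x 152–190) is not yet pressed in, and the board needs about 8 mm more. I'll track the lip's yellow edge in the wrist image as it goes.

```bash
cat > lip.py <<'E'
from h import *
def lipcol(I):
    h=cv2.cvtColor(I,cv2.COLOR_RGB2HSV)[240:300,130:235];m=(abs(h[...,0].astype(int)-24)<6)&(h[...,1]>140)&(h[...,2]>120)
    x=np.nonzero(m)[1];return round(float(np.median(x))+130,1),len(x)
if __name__=="__main__":
    import sys
    if len(sys.argv)>1:
        for f in sys.argv[1:]:print(f,lipcol(cv2.imread(f)[...,::-1].copy()))
    else:print("lip",lipcol(bot.grab_frame("wrist")["img"]))
E
python3 lip.py pics/w3.png pics/w4.png
python3 -m jog '[[[0,-1,0,0,0,0,0],[0,-1,0,0,0,0,0],[0,-1,0,0,0,0,0],[0,-1,0,0,0,0,0]]]' | sed -n '2p;4,6p'; python3 lip.py
python3 -m jog '[[[0,-1,0,0,0,0,0],[0,-1,0,0,0,0,0]]]' | sed -n '2p;4,6p'; python3 lip.py
python3 -m jog '[[[0,-1,0,0,0,0,0],[0,-1,0,0,0,0,0]]]' | sed -n '2p;4,6p'; python3 lip.py
```

```text
pics/w3.png (164.0, 272)
pics/w4.png (164.0, 272)
position: [0.6066, 0.0231, 0.1472]
force: [-4.5, -11.8, 9.0]
grip_width: 0.038
finger_force: 26.7
lip (167.0, 278)
position: [0.6062, 0.0249, 0.1472]
force: [-4.4, -12.8, 7.4]
grip_width: 0.0384
finger_force: 26.9
lip (170.0, 281)
position: [0.6059, 0.0268, 0.1472]
force: [-4.6, -14.9, 8.2]
grip_width: 0.0382
finger_force: 27.1
lip (174.0, 298)
```

```bash
python3 - <<'E'
from h import *
p,T=world_wrist();I=p["img"][...,::-1];cv2.imwrite("pics/w5f.png",I);np.savez("w5.npz",T=T,K=p["intrinsics"])
a=cv2.resize(I[235:325,140:260],None,fx=4,fy=4,interpolation=cv2.INTER_CUBIC);b=cv2.resize(I[245:300,380:500],None,fx=4,fy=4,interpolation=cv2.INTER_CUBIC)
cv2.imwrite("pics/w5.png",np.vstack([a,b]));s=bot.observe();print(s["position"],s["force"],s["clock"])
E
```

```text
[0.60587617 0.02699589 0.14718317] [ -5.19943681 -12.44207275   8.05812676] 9.35
```

View pics/w5.png

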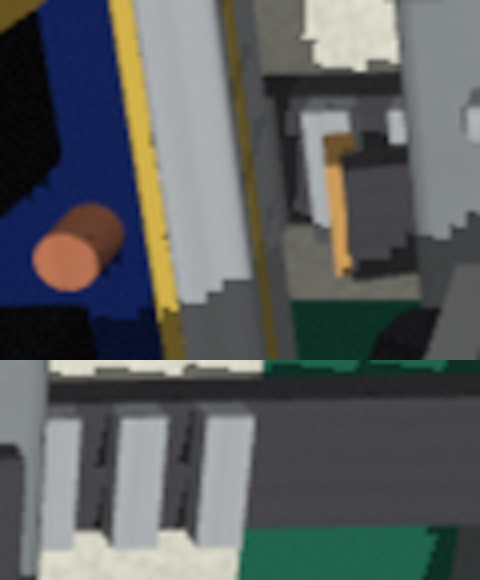

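The lip is about 5.6 mm in. From the crop, the pawl nose (x≈325–357) stands over a tooth (303–352). The gap ahead needs about 8.3 mm more, which puts the lip at about 14 mm. The gap behind would give only about 1.5 mm. I'll go 7 mm forward squeezed, release there, and nudge.

```bash
python3 -m jog '[[[0,-1,0,0,0,0,0],[0,-1,0,0,0,0,0],[0,-1,0,0,0,0,0],[0,-1,0,0,0,0,0]]]' | sed -n '2p;4,6p'
python3 -m jog '[[[0,-1,0,0,0,0,0],[0,-1,0,0,0,0,0],[0,-1,0,0,0,0,0],[0,0,0,0,0,0,0]]]' | sed -n '2p;4,6p'; python3 lip.py
python3 - <<'E'
from h import *
p,T=world_wrist();I=p["img"][...,::-1];cv2.imwrite("pics/w6f.png",I)
a=cv2.resize(I[235:325,140:260],None,fx=4,fy=4,interpolation=cv2.INTER_CUBIC);b=cv2.resize(I[245:300,380:500],None,fx=4,fy=4,interpolation=cv2.INTER_CUBIC)
cv2.imwrite("pics/w6.png",np.vstack([a,b]))
E
```

```text
position: [0.6053, 0.0306, 0.1472]
force: [-5.5, -14.7, 9.4]
grip_width: 0.0383
finger_force: 27.5
position: [0.6048, 0.0337, 0.1472]
force: [-5.7, -14.4, 8.7]
grip_width: 0.0384
finger_force: 27.3
lip (186.0, 449)
```

View pics/w6.png

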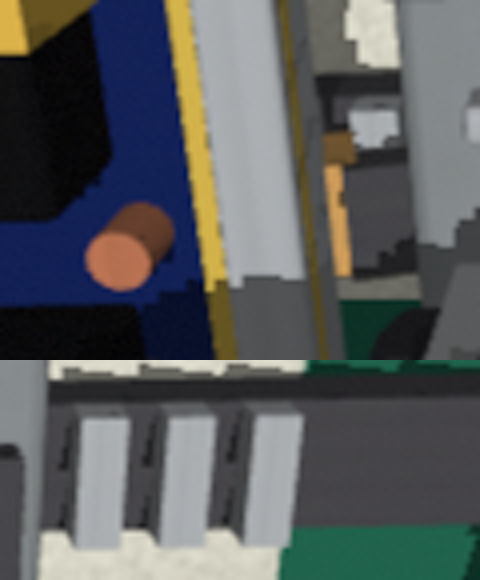

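The pawl still overlaps the tooth behind it by about 1 mm (lip about 12 mm). Releasing the lever here.

```bash
python3 -m jog '[[[0,0,0,0,0,0,1],[0,0,0,0,0,0,1],[0,0,0,0,0,0,1],[0,0,0,0,0,0,1],[0,0,0,0,0,0,1]]]' | sed -n '2,6p'
python3 -m jog '[[[0,0,0,0,0,0,1]]]' | sed -n '2,6p'
cat > lev.py <<'E'
from h import *
s=bot.observe();c=np.array(s["position"]);d=np.array([-.153,.988])
for k in("wrist","side","scene"):
    p=bot.grab_frame(k)
    r={q:(lambda L:np.array(L[0]["xyz"][:2]) if L else None)(bot.spot_point(q,p)) for q in("jaw_grip","lever_pad")}
    print(k,{q:None if v is None else round(1e3*float((v-c[:2])@d),1) for q,v in r.items()})
    if k=="wrist":
        I=p["img"][...,::-1];cv2.imwrite("pics/last.png",I)
        t=bot.trace("lever",p);x=np.nonzero(t[0]["region"])[1] if t else [0];print("lever cols",np.min(x),np.max(x),np.mean(x))
        from lip import lipcol;print("lip",lipcol(p["img"]))
print(c,np.round(s["force"],1),s["clock"])
E
python3 lev.py
```

```text
position: [0.6053, 0.0364, 0.1469]
tool_rot: [-3.142, -0.0, 0.151]
force: [0.0, 0.1, 0.2]
grip_width: 0.0853
finger_force: 0.0
position: [0.6052, 0.0363, 0.1469]
tool_rot: [-3.142, -0.0, 0.151]
force: [0.5, -0.1, -0.4]
grip_width: 0.0852
finger_force: 0.0
wrist {'jaw_grip': -0.7, 'lever_pad': 23.6}
lever cols 229 296 269.18793503480276
lip (190.0, 545)
side {'jaw_grip': -2.8, 'lever_pad': 18.4}
scene {'jaw_grip': -2.0, 'lever_pad': 21.3}
[0.60524608 0.03628516 0.14687813] [ 0.5 -0.1 -0.4] 10.85
```

The lever sits about 24 mm ahead, so the pawl is on the tooth as expected. I'll nudge the post forward with the rear finger, with the front finger clear of the lever.

```bash
python3 -m jog '[[[0,-4,0,0,0,0,0.75],[0,-4,0,0,0,0,0.75],[0,0,0,0,0,0,0.75],[0,0,0,0,0,0,0.75]]]' | sed -n '2p;4,6p'
python3 -m jog '[[[0,-1,0,0,0,0,0.75],[0,-1,0,0,0,0,0.75]]]' | sed -n '2p;4,6p'
python3 -m jog '[[[0,-1,0,0,0,0,0.75],[0,-0.5,0,0,0,0,0.75]]]' | sed -n '2p;4,6p'; python3 lev.py
```

```text
position: [0.604, 0.0444, 0.1469]
force: [-0.7, -0.3, -0.7]
grip_width: 0.0639
finger_force: 0.0
position: [0.6039, 0.0453, 0.1469]
force: [3.3, -10.0, -1.8]
grip_width: 0.0643
finger_force: 4.8
position: [0.6038, 0.0455, 0.1469]
force: [2.9, -14.5, -3.2]
grip_width: 0.0638
finger_force: 7.1
wrist {'jaw_grip': -11.9, 'lever_pad': 14.2}
lever cols 246 313 290.603550295858
lip (165.0, 791)
side {'jaw_grip': -12.0, 'lever_pad': 11.5}
scene {'jaw_grip': -12.6, 'lever_pad': 15.8}
[0.60381135 0.04551872 0.14688507] [  2.9 -14.5  -3.2] 12.15
```

```bash
for k in 1; do
python3 -m jog '[[[0,-0.5,0,0,0,0,0.75],[0,0,0,0,0,0,0.75]]]' | sed -n '2p;4p;6p'
python3 -m jog '[[[0,-0.5,0,0,0,0,0.75],[0,0,0,0,0,0,0.75]]]' | sed -n '2p;4p;6p'; done; python3 lev.py
```

```text
position: [0.6038, 0.0456, 0.1469]
force: [4.6, -14.3, -4.6]
finger_force: 7.3
position: [0.6038, 0.0457, 0.1469]
force: [4.9, -16.2, -3.7]
finger_force: 8.3
wrist {'jaw_grip': None, 'lever_pad': 14.8}
lever cols 246 313 290.3034482758621
lip (165.0, 809)
side {'jaw_grip': -13.0, 'lever_pad': 9.6}
scene {'jaw_grip': -13.7, 'lever_pad': None}
[0.60382575 0.04569574 0.146879  ] [  4.9 -16.2  -3.7] 13.05
```

```bash
for k in 1; do
python3 -m jog '[[[0,-0.5,0,0,0,0,0.75],[0,0,0,0,0,0,0.75]]]' | sed -n '2p;4p;6p'
python3 -m jog '[[[0,-0.5,0,0,0,0,0.75],[0,0,0,0,0,0,0.75]]]' | sed -n '2p;4p;6p'; done; python3 lev.py
```

```text
position: [0.6038, 0.0458, 0.1469]
force: [4.6, -17.9, -5.2]
finger_force: 9.4
position: [0.6038, 0.0459, 0.1468]
force: [6.0, -20.0, -5.6]
finger_force: 10.5
wrist {'jaw_grip': -12.9, 'lever_pad': 14.2}
lever cols 246 313 290.2313532827155
lip (165.0, 821)
side {'jaw_grip': -15.2, 'lever_pad': 12.6}
scene {'jaw_grip': -15.3, 'lever_pad': 15.3}
[0.60377296 0.04590604 0.14684059] [  6.  -20.   -5.6] 13.95
```

Force is at 20 N without motion, so I'll stop and look before pushing any more.

View pics/last.png

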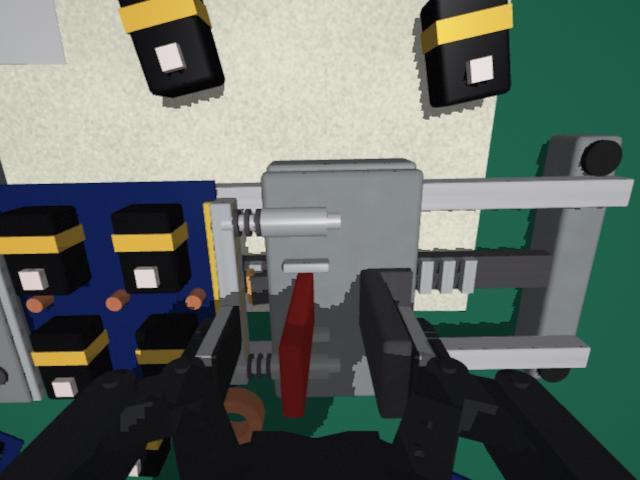

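Crop check: lever-to-post spacing is 128 px, against 131 px at the start (tooth) and 110 px squeezed. So the pawl is still on the tooth and the jaw has stuck, with no real push on the pawl. I'll measure jaw-to-strip geometry numerically.

```bash
python3 - <<'E'
from h import *
for f in("w3","w6f","last"):
    I=cv2.imread(f"pics/{f}.png");g=cv2.cvtColor(I,cv2.COLOR_BGR2GRAY).astype(int)
    H=cv2.cvtColor(I,cv2.COLOR_BGR2HSV)
    y=[x for x in range(130,260) if abs(int(H[240,x,0])-24)<6 and H[240,x,1]>140 and H[240,x,2]>110]
    def edges(r,a,b):
        q=g[r-1:r+2].mean(0);d=np.diff(cv2.GaussianBlur(q[None].astype(np.float32),(3,1),0)[0]);return [(x,int(d[x])) for x in range(a,b) if abs(d[x])>12 and abs(d[x])>=max(abs(d[x-1]),abs(d[x+1]))]
    print(f,"yel",y);print(" row240",edges(240,190,290));print(" rear275",edges(275,385,500));print(" pawl268",edges(268,195,300));print(" pawl285",edges(285,195,300))
p,T=world_wrist();print(np.round(bot.observe()["tool_rot"],3),np.round(bot.observe()["qpos"],3))
E
```

```text
w3 yel [157, 158, 159, 160, 161]
 row240 [(206, 44), (238, -41)]
 rear275 [(385, 24), (389, -20), (392, 38), (404, -39), (481, 13)]
 pawl268 [(196, -15), (199, 53), (210, -34), (228, 23), (232, -42), (241, 26), (256, 16)]
 pawl285 [(198, -14), (202, 42), (212, -35), (221, 36), (224, -32), (243, 18), (270, -39), (289, 43)]
w6f yel [130, 131, 132, 133, 134, 135, 136, 137, 138, 139, 140, 141, 142, 143, 144, 145, 182, 183, 184, 185, 186]
 row240 [(207, -29), (225, 44), (238, -38)]
 rear275 [(385, 24), (389, -20), (399, 37), (410, -37), (420, 39), (432, -41), (441, 41), (453, -39)]
 pawl268 [(211, -29), (227, 33), (235, -13), (239, -24), (241, 15), (256, 17)]
 pawl285 [(213, -29), (221, 33), (224, -32), (243, 18), (270, -38), (289, 42)]
last yel [130, 131, 132, 133, 134, 135, 136, 137, 138, 139, 140, 141, 142, 143, 144, 145, 146, 147, 148, 149, 150, 151, 152, 153, 154, 155, 156, 157, 158, 159, 160, 161, 162, 163, 164, 165, 166, 167, 168, 169, 170, 171, 172, 207, 208, 209, 210, 211, 212]
 row240 [(206, 51), (233, -31), (245, 43), (264, -44)]
 rear275 [(412, 20), (415, -22), (420, 40), (432, -39), (441, 38), (453, -37), (463, 38), (475, -41)]
 pawl268 [(209, 53), (235, -29), (248, 21), (253, 17), (260, -36), (267, 18), (280, -22), (283, 36)]
 pawl285 [(211, 54), (237, -32), (243, -16), (246, 47), (250, -35), (268, 17), (291, -17)]
[ 3.137e+00 -1.000e-03  1.480e-01] [-0.351  0.711  0.259  1.78  -0.261  0.684 -1.371]
```

The jaw has not moved relative to the strip since the last look: lip 12.1 mm, pawl about 1–1.6 mm short of the gap. Pushing harder with the pawl down isn't wise. I'll back off, squeeze again, advance about 1.5 mm, and release.

```bash
python3 -m jog '[[[0,4,0,0,0,0,1],[0,4,0,0,0,0,1],[0,4,0,0,0,0,1],[0,4,0,0,0,0,1],[0,0,0,0,0,0,1]]]' | sed -n '2p;4,6p'
python3 -m jog '[[[0,0,0,0,0,0,0],[0,0,0,0,0,0,0],[0,0,0,0,0,0,0],[0,0,0,0,0,0,0],[0,0,0,0,0,0,0]]]' 20 | sed -n '2p;4,6p'
python3 -m jog '[[[0,0,0,0,0,0,0],[0,-1,0,0,0,0,0],[0,0,0,0,0,0,0]]]' | sed -n '2p;4,6p'
python3 -m jog '[[[0,-0.5,0,0,0,0,0],[0,0,0,0,0,0,0]]]' | sed -n '2p;4,6p'
```

```text
position: [0.6057, 0.0332, 0.1469]
force: [-0.3, -0.1, 0.4]
grip_width: 0.0855
finger_force: 0.0
position: [0.6058, 0.0335, 0.1473]
force: [-0.6, -3.0, 5.9]
grip_width: 0.0384
finger_force: 21.4
position: [0.6057, 0.0336, 0.1473]
force: [0.0, -8.1, 4.9]
grip_width: 0.0387
finger_force: 23.6
position: [0.6057, 0.0336, 0.1473]
force: [0.1, -10.2, 3.9]
grip_width: 0.0381
finger_force: 24.6
```

```bash
python3 -m jog '[[[0,-1,0,0,0,0,0],[0,-0.5,0,0,0,0,0],[0,0,0,0,0,0,0]]]' | sed -n '2p;4,6p'
python3 -m jog '[[[0,-0.5,0,0,0,0,0],[0,0,0,0,0,0,0]]]' | sed -n '2p;4p'
python3 -m jog '[[[0,-0.5,0,0,0,0,0],[0,0,0,0,0,0,0]]]' | sed -n '2p;4p'
```

```text
position: [0.6056, 0.0345, 0.1473]
force: [2.2, -14.6, 2.7]
grip_width: 0.0382
finger_force: 26.2
position: [0.6055, 0.0349, 0.1473]
force: [2.2, -13.6, 3.6]
position: [0.6054, 0.0354, 0.1473]
force: [1.6, -15.2, 3.0]
```

```bash
python3 -m jog '[[[0,1,0,0,0,0,0],[0,1,0,0,0,0,0],[0,0.5,0,0,0,0,0],[0,0,0,0,0,0,0]]]' | sed -n '2p;4p'
python3 -m jog '[[[0,0,0,0,0,0,1],[0,0,0,0,0,0,1],[0,0,0,0,0,0,1],[0,0,0,0,0,0,1],[0,0,0,0,0,0,1]]]' | sed -n '2p;4,6p'; python3 lev.py
```

```text
position: [0.6055, 0.0351, 0.1473]
force: [-1.6, -3.0, 6.3]
position: [0.6054, 0.0352, 0.1469]
force: [-0.5, -0.2, -0.2]
grip_width: 0.0853
finger_force: 0.0
wrist {'jaw_grip': 0.2, 'lever_pad': 26.9}
lever cols 225 291 264.93424657534246
lip (189.0, 514)
side {'jaw_grip': -0.6, 'lever_pad': 22.7}
scene {'jaw_grip': -0.3, 'lever_pad': 26.7}
[0.60539735 0.03524592 0.1468686 ] [-0.5 -0.2 -0.2] 17.6
```

```bash
cat > ed.py <<'E'
import sys
from h import *
for f in sys.argv[1:]:
    I=cv2.imread(f"pics/{f}.png");H=cv2.cvtColor(I,cv2.COLOR_BGR2HSV).astype(int)
    g=cv2.cvtColor(I,cv2.COLOR_BGR2GRAY).astype(int)
    print(f)
    for r in(262,266,268,270,272,276,280):print(r," ".join(f"{x}:{H[r,x,0]},{H[r,x,1]},{H[r,x,2]}" for x in range(214 if f!="last" else 214,244)))
E
python3 ed.py w6f last
```

```text
w6f
262 214:23,127,90 215:25,35,81 216:105,12,83 217:108,16,82 218:100,10,80 219:110,10,75 220:110,14,55 221:135,15,34 222:135,15,35 223:135,18,56 224:135,14,71 225:132,18,70 226:132,17,76 227:113,10,99 228:108,11,118 229:105,13,120 230:102,11,118 231:102,11,118 232:105,9,117 233:102,11,113 234:102,11,114 235:108,11,119 236:105,13,119 237:108,11,120 238:105,13,114 239:102,14,91 240:105,14,72 241:90,14,94 242:94,16,114 243:90,13,121
266 214:23,157,94 215:23,61,84 216:105,13,77 217:105,14,71 218:100,10,75 219:100,10,77 220:110,12,65 221:135,11,45 222:120,7,37 223:140,22,35 224:130,21,36 225:135,15,35 226:135,15,34 227:105,10,105 228:107,11,161 229:107,10,178 230:103,10,178 231:103,10,175 232:107,10,174 233:103,10,175 234:99,10,176 235:101,12,177 236:99,10,176 237:99,10,178 238:100,9,169 239:100,12,126 240:105,14,74 241:102,14,91 242:100,14,107 243:100,13,118
268 214:23,165,96 215:20,82,87 216:0,0,74 217:100,11,71 218:105,13,76 219:98,13,78 220:15,22,71 221:16,92,75 222:16,118,78 223:17,121,82 224:17,127,86 225:16,123,87 226:17,134,93 227:16,113,99 228:17,21,108 229:102,8,154 230:107,10
[... 4161 characters left out ...]
105,8,64 225:16,110,102 226:17,141,154 227:17,144,172 228:17,144,181 229:17,137,147 230:16,81,72 231:8,21,48 232:120,11,45 233:120,6,44 234:135,11,46 235:110,16,48 236:128,21,48 237:120,15,50 238:120,10,50 239:120,10,49 240:110,14,54 241:120,14,56 242:120,9,57 243:130,13,59
280 214:105,12,169 215:105,10,158 216:102,10,124 217:24,16,78 218:23,107,79 219:23,155,84 220:23,54,81 221:105,13,81 222:105,13,81 223:100,10,78 224:110,11,71 225:15,81,88 226:17,139,165 227:17,144,202 228:17,144,202 229:17,127,156 230:6,17,73 231:135,14,72 232:135,14,73 233:128,14,73 234:138,17,73 235:135,14,72 236:132,18,72 237:126,17,73 238:132,18,72 239:120,14,72 240:128,14,72 241:135,14,72 242:135,14,72 243:130,11,71
```

The pawl still sits on the tooth with about 1.7 mm overlap in the resting pose, and the notch ahead would take the lip to about 16.3 mm, too near the limit. The notch 12 mm back gives about 4–5 mm of lip, so I'll squeeze and slide back about 9.5 mm.

```bash
python3 -m jog '[[[0,0,0,0,0,0,0],[0,0,0,0,0,0,0],[0,0,0,0,0,0,0],[0,0,0,0,0,0,0],[0,0,0,0,0,0,0]]]' 20 | sed -n '2p;4,6p'
python3 -m jog '[[[0,0,0,0,0,0,0],[0,2,0,0,0,0,0],[0,2,0,0,0,0,0],[0,2,0,0,0,0,0],[0,2,0,0,0,0,0]]]' | sed -n '2p;4,6p'
python3 -m jog '[[[0,1,0,0,0,0,0],[0,0,0,0,0,0,0]]]' | sed -n '2p;4,6p'
```

```text
position: [0.6056, 0.0347, 0.1473]
force: [-0.7, -3.2, 6.4]
grip_width: 0.0386
finger_force: 21.4
position: [0.6066, 0.0282, 0.1473]
force: [-2.5, 4.1, 8.8]
grip_width: 0.0383
finger_force: 19.2
position: [0.6068, 0.027, 0.1473]
force: [-2.7, 3.8, 7.6]
grip_width: 0.0385
finger_force: 19.8
```

```bash
python3 -m jog '[[[0,1,0,0,0,0,0],[0,0.3,0,0,0,0,0],[0,0,0,0,0,0,0]]]' | sed -n '2p;4,6p'
python3 -m jog '[[[0,0,0,0,0,0,1],[0,0,0,0,0,0,1],[0,0,0,0,0,0,1],[0,0,0,0,0,0,1],[0,0,0,0,0,0,1]]]' | sed -n '2p;4,6p'; python3 lev.py
cat > br.py <<'E'
from h import *
I=cv2.imread("pics/last.png");H=cv2.cvtColor(I,cv2.COLOR_BGR2HSV).astype(int);g=H[...,2]
m=(abs(H[...,0]-17)<3)&(H[...,1]>100)&(H[...,2]>60)
for r in(262,264,266,268,270,272,274,278,282,288):
    x=np.nonzero(m[r,205:275])[0]+205;q=g[r]
    print(r,"brass",(x.min(),x.max()) if len(x) else None,"bright",[i for i in range(190,285) if q[i]>150 and H[r,i,1]<30])
E
python3 br.py
```

```text
position: [0.607, 0.026, 0.1473]
force: [-2.0, 4.0, 8.8]
grip_width: 0.038
finger_force: 19.5
position: [0.607, 0.0247, 0.147]
force: [-0.0, 0.1, -0.9]
grip_width: 0.0856
finger_force: 0.0
wrist {'jaw_grip': 2.0, 'lever_pad': 34.6}
lever cols 157 230 187.5979669124975
lip (170.0, 278)
side {'jaw_grip': 1.2, 'lever_pad': 31.9}
scene {'jaw_grip': 0.9, 'lever_pad': 36.6}
[0.6070234  0.02467937 0.14695811] [-0.   0.1 -0.9] 20.1
262 brass None bright [190, 191]
264 brass (np.int64(229), np.int64(231)) bright [190, 191, 234, 235, 256, 257, 258, 259, 260, 261, 262, 263, 264, 265, 266, 267, 268, 269, 270, 271, 272, 273, 274, 275, 276, 277, 278, 279, 280, 281, 282, 283, 284]
266 brass (np.int64(227), np.int64(231)) bright [190, 191, 212, 213, 214, 215, 216, 217, 218, 219, 220, 221, 222, 233, 234, 235, 236, 237, 238, 255, 256, 257, 258, 259, 260, 261, 262, 263, 264, 265, 266, 267, 268, 269, 270, 271, 272, 273, 274, 275, 276, 277, 278, 279, 280, 281, 282, 283, 284]
268 brass (np.int64(226), np.int64(232)) bright [190, 191, 212, 213, 214, 215, 216, 217, 218, 219, 220, 221, 222, 234, 235, 236, 25
[... 246 characters left out ...]
 221, 222, 256, 257, 258, 259, 260, 261, 262, 263, 264, 265, 266, 267, 268, 269, 270, 271, 272, 273, 274, 275, 276, 277, 278, 279, 280, 281, 282, 283, 284]
272 brass (np.int64(224), np.int64(227)) bright [190, 191, 192, 213, 214, 215, 216, 217, 218, 219, 220, 221, 222]
274 brass (np.int64(224), np.int64(225)) bright [190, 191, 192, 213, 214, 215, 216, 217, 218, 219, 220, 221, 222]
278 brass (np.int64(225), np.int64(226)) bright [190, 191, 192, 193, 213, 214, 215, 216, 217, 218, 219, 220, 221, 222, 223]
282 brass (np.int64(225), np.int64(227)) bright [190, 191, 192, 193, 214, 215, 216, 217, 218, 219, 220, 221, 222, 223]
288 brass (np.int64(225), np.int64(227)) bright [190, 191, 192, 193, 194]
```

The pawl now lies between the teeth (brass 225–232, teeth 212–222 and 233+), and the lever is about 33 mm ahead of jaw_grip, which means free. I'll check the red lever's lean more exactly, retreat upwards, and re-check.

```bash
python3 -m jog '[[[0,-1.5,0,0,0,0,1],[0,0,-20,0,0,0,1],[0,0,-40,0,0,0,1],[0,0,-50,0,0,0,1],[0,0,-46,0,0,0,1]]]' | sed -n '2p;4p'
python3 -m jog '[[[0,0,0,0,0,0,1],[0,0,0,0,0,0,1]]]' | sed -n '2p;4p'
python3 - <<'E'
from h import *
p,T=world_wrist();I=p["img"];cv2.imwrite("pics/w9.png",I[...,::-1])
def red(I):
    H=cv2.cvtColor(I,cv2.COLOR_RGB2HSV).astype(int);m=((H[...,0]<5)|(H[...,0]>175))&(H[...,1]>150);m[:180]=0;m[:,:200]=0;m[290:]=0;m[:,380:]=0
    y,x=np.nonzero(m);return m,y,x
d=np.array([-.153,.988]);F=np.array([.5786,.2037])
for f,n in((None,"now"),("w1","start")):
    if f:J=cv2.imread("pics/w1.png")[...,::-1].copy();z=np.load("w1.npz");TT,q=z["T"],{"intrinsics":z["K"]}
    else:J,TT,q=I,T,p
    m,y,x=red(J);r=y.max()
    print(n,"red px",len(x),"cols",x.min(),x.max(),"rows",y.min(),y.max())
    b=np.nonzero(m[r-3])[0];g=ray(q,TT,b.min(),r-3,.112);print(" lever top front: dist to fixed face mm",round(1e3*float((F-g[:2])@d),1))
    H=cv2.cvtColor(J,cv2.COLOR_RGB2GRAY)
    # dark post right of the lever
    row=H[r-6,b.max()+8:b.max()+90];k=np.nonzero(row<45)[0]
    if len(k):
        g2=ray(q,TT,k.max()+b.max()+8,r-6,.116);print(" post dark cols",k.min()+b.max()+8,k.max()+b.max()+8,"rear->lever front mm",round(1e3*float((g[:2]-g2[:2])@d),1))
spots(("jaw_grip","lever_pad","board","pawl"),n=3)
E
```

```text
position: [0.6064, 0.0265, 0.3049]
force: [0.9, 0.4, -0.4]
position: [0.6068, 0.0268, 0.3038]
force: [0.3, -0.4, 0.1]
now red px 1182 cols 269 299 rows 205 258
 lever top front: dist to fixed face mm 143.8
start red px 729 cols 288 305 rows 203 256
 lever top front: dist to fixed face mm 213.7
scene jaw_grip [([0.6091, 0.0262, 0.0942], 0.63)]
scene lever_pad [([0.6018, 0.0621, 0.0858], 0.59)]
scene board [([0.5853, 0.1504, 0.0357], 0.93), ([0.3629, -0.0726, 0.0025], 0.88), ([0.4031, 0.2917, 0.0011], 0.57)]
scene pawl []
side jaw_grip [([0.6058, 0.027, 0.0951], 0.85)]
side lever_pad [([0.5979, 0.0564, 0.0873], 0.53)]
side board [([0.5838, 0.1429, 0.0408], 0.97), ([0.3982, 0.2941, -0.0013], 0.66), ([0.3597, -0.078, 0.001], 0.65)]
side pawl []
wrist jaw_grip [([0.6051, 0.0243, 0.091], 0.79)]
wrist lever_pad [([0.602, 0.063, 0.0943], 0.84)]
wrist board [([0.3626, -0.076, 0.006], 0.92), ([0.5827, 0.1446, 0.0401], 0.75), ([0.476, 0.0844, -0.0013], 0.67)]
wrist pawl []
```

The lever top has moved 12.4 mm forward relative to the jaw compared with its tooth-resting start. That is 0.17 rad, so the pawl is fully down. The lip is about 4.4 mm in, the jaw at about 0.0845, and the robot is clear, so I'm handing in.

```bash
python3 -c "
from workcell import bot
print(bot.observe()['clock'],bot.job_done())"
```

```text
the job is handed in; nothing more can be done
22.1 None
```

I clamped the board and handed the job in at 22.1 s: by my measurements the board is home, the lip is about 4.4 mm in, the pawl is fully down in a notch and the robot is clear; before that I overshot the lip to about 14 mm and one nudge on a tooth reached 21 N without moving the jaw.

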